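Put the hammer back in its leaning ring holder

TASK

Put the hammer lying on the bench away in its leaning steel holder: feed the handle, butt first, down through the fixed ring and then through the bent loop below it, feeling for that loop and never forcing the rods, and push it down until the hammer head sits fully home on the ring. Leave the other things on the bench where they are.

Things in the scene. Friction and masses are not known exactly. Their poses are not given: they have to be found in the camera images.
- hammer: small cross-pein hammer, about 0.26 kg (0.18 to 0.34), 98 x 154 x 24 mm, lying on its cheek. y axis: along the wooden handle from butt to head; x: along the steel head (round face at x = +49 mm, thin pein at -49); z: up as it lies. Origin on the bench below the shoulder, where the handle leaves the head's flat underside. Centre of mass a few mm inside the head.
- hammer_shoulder (a point): handle's axis in the plane of the head's underside, 12 mm above the hammer's origin; the hammer's axes. The head extends from here to y = +24 mm, is 24 mm thick (z), and its eye block reaches x = -16 to +16 mm. The handle reaches from here to y = -130 mm: a flat oval, 22 mm wide (x) and 15 mm thick (z), the same all along.
- hammer_butt (a point): centre of the handle's butt, 130 mm from the shoulder along -y; the hammer's axes. The butt is flat, its edge rounded by only about 1 mm.
- hammer_top (a point): centre of the head's top, over the handle, 24 mm from the shoulder along +y; the hammer's axes. The place to push on; gravity alone may not take the hammer home, a light push of some newtons along the handle does.
- tool_stand: grey steel stand bolted to the bench. Origin on the bench, z up. Foot plate 86 (x) x 8 mm thick, y = -94 to +71 mm. A flat bar, 30 mm wide, leans 40 degrees from upright, top toward +y, with two struts behind. Ring and tail loop stick out from the bar's face that looks up and toward -y; that side is open for a gripper.
- hammer_ring: fixed ring: loop of 6 mm steel rod, oval opening 25.5 (its x) by 18.5 mm (its y). Origin: middle of the opening at the rods' upper surface, 138 mm above the bench. z: holder's axis, up out of the ring, 40 degrees from upright toward the stand's +y; x: the stand's x, level; y: down to the bar, its face 24 mm away, its top 4 mm above the ring. Seated, the shoulder is at this origin.
- tail_nominal (a point): point on the ring's axis 55.5 mm below its origin; the ring's axes. At this level is the upper side of the tail loop: round, 5 mm rod, opening 25 mm. It has been knocked 6.5 mm out of line: its centre is 6.5 mm from here, sideways (x, either way), toward the bar (+y) or any way between, not reported. The butt lands on its rod; tilt the handle in the ring (0.12 rad) to find it.
- masking_tape: roll of masking tape, 119 mm across, 31 mm high; a bystander; origin under its middle
- pliers: pliers with red handles, 167 mm long, 14 mm high; a bystander; origin under its middle
- transformer: small grey transformer, 47 x 54 x 45 mm; a bystander; origin under its middle
- tape_roll: small black roll of tape, 58 mm across, 19 mm high; a bystander; origin under its middle
- knob: cream radio knob, 32 mm across, 15 mm high; a bystander; origin under its middle
- solder: reel of solder, 59 mm across, 43 mm high; a bystander; origin under its middle
- screwdriver: screwdriver with an orange handle, 203 mm long, 24 mm high; a bystander; origin under its middle

How it is judged:
On the way, in this order (a step that is already met when the one before it is completed fails the run):
1. the hammer has been picked up (height (world z) of hammer_shoulder above 0.07 m), for 0.2 s.
2. the handle has been threaded through the ring and the bent tail loop (z of hammer_butt in the frame of hammer_ring between -0.14 and -0.066 m and x of hammer_butt in the frame of hammer_ring between -0.02 and 0.02 m and y of hammer_butt in the frame of hammer_ring between -0.02 and 0.02 m and x of hammer_shoulder in the frame of hammer_ring between -0.025 and 0.025 m), for 0.2 s.
At the end, for the whole second after the job is handed in: The hammer hangs at rest in the holder, handle down through ring and tail loop: its shoulder within 4 mm of the ring's upper plane and 6 mm of its centre, the handle within 0.22 rad of the ring's axis and the head within 0.3 rad of the ring's x axis (z of hammer_shoulder in the frame of hammer_ring between -0.004 and 0.004 m and x of hammer_shoulder in the frame of hammer_ring between -0.006 and 0.006 m and y of hammer_shoulder in the frame of hammer_ring between -0.006 and 0.006 m and angle between the y axis of hammer and the z axis of hammer_ring, either way round below 0.22 rad and angle between the x axis of hammer and the x axis of hammer_ring, either way round below 0.3 rad and linear speed of hammer below 0.02 m/s and angular speed of hammer below 0.2 rad/s); the robot touches nothing.
It fails at once if the rods are forced: the hammer presses on the holder with more than 45 N (contact force between hammer and tool_stand above 45 N).
It fails at once if the robot presses on the holder itself with more than 45 N (contact force between any of the fingers, the arm and tool_stand above 45 N).
It fails at once if one of the other things on the bench is shifted by more than 30 mm (distance of any of masking_tape, pliers, transformer, tape_roll, knob, solder, screwdriver from where it was at the start of the episode above 0.03 m).
It also fails if it takes over 72 s, if anything falls off the work surface, if the arm or the gripper's body presses on something with over 40 N, if the wrist force passes 120 N, or if a joint passes its speed limit or range.

ROBOT

A 7-joint arm with a two-finger parallel gripper is mounted at the origin on a cart in front of the work surface, level with it; the furniture and walls round the work are solid. World frame = base frame: x ahead of the robot, y to its left, z up, the work surface at z = 0. Lengths are in m, angles in rad, forces in N, time in s.
With the tool pointing down it reaches from about 0.375 to 0.925 m from the base axis. Payload 3.1 kg.
Tool frame: the origin (TCP) lies at the very end of the fingers, on their centre line; the grasp point (between the pads) lies 19 mm behind it; z points along the fingers, y is the line along which they close (so a half turn about z gives the same grasp; the last joint's range is limited). The gripper opens to 85 mm and grips with 20 to 120 N. Pads are 22 mm wide; open, the fingers measure 114 mm over their backs; the gripper's body (76 mm by 85 mm) begins 54 mm behind the grasp point. The pads swing forward as they close: fully open they stand 13 mm farther back than shut.
Start: joints at [-1.318, 0.383, 0.044, 1.598, -0.018, 1.161, -0.05], TCP at [0.223, 0.61, 0.231] pointing down, gripper open.
Joint ranges: [-2.61, 2.61], [-0.41, 2.15], [-1.48, 1.57], [0, 2.5], [-1.57, 4.71], [0.05, 1.97], [-2.85, 2.85]. Speed limits (rad/s): [2.79, 2.79, 3.14, 3.14, 3.14, 3.14, 3.14].

INTERFACE

Orientations are given as [roll, pitch, yaw] about the fixed x, y, z axes, in that order (R = Rz(yaw) Ry(pitch) Rx(roll)).
In Python, from rig import r gives the robot as it stands.
- The arm moves only by the tool send_rows, never from a script. Its argument "commands" is a list of rows, each an object with "xyz": the shift along the tool's x, y, z in mm, a list of three; "twist": the turn, a rotation vector about the tool's x, y, z in degrees, a list of three; "claw": the finger opening in mm, from 0 to 85.4. A call has 1 to 8 rows; each row is the pose to reach, as a shift and turn from the pose commanded when the call began, along the tool's axes at that moment; what a row does not reach only later rows make up. A row lasts 1/8 s, in which the tool goes at most 62.5 mm and 10.7 degrees, less where a joint would pass 70% of its speed; a pose out of reach is approached as far as the arm can. A call with a gripper value outside its range is refused whole. The fingers move at their own pace and stop on an object; "grip_force" is the grip in N (left out, the last holds). Time passes only in rows, so rows that repeat a pose let the fingers close. It gives the time, the measured TCP pose, the force, the opening and the grip force at its end, in the units of the state.
- r.get_state(): the state, without advancing time (a new reading comes with each control period).
- r.grab_frame(name): name is "side" or "top" or "wrist"; returns a dict with "pixels" (384x512x3 uint8, red, green, blue), "intrinsics" (3x3 intrinsics, pixels), "k1" (the pictures are not rectified: a ray, as slopes to the right and down, at radius r is drawn at 1 + k1 r^2 times it, then the intrinsics apply), "cam_to_world" (4x4, takes a point from camera to world coordinates). Camera axes: x right, y up, looking along -z (the intrinsics and any distortion apply to the point x, -y, -z); pixel columns grow to the right and rows downward; lengths in m; the calibration is good to about 2 mm. A picture is of the moment at which its call begins. There is no depth.
- r.hand_in(): hands the job in; it is judged then, once.
The state is a dict: "time_s": time; "q": joint angles; "qvel": joint speeds; "joint_torque": joint torques, N m; "ee_pos": TCP position; "tool_rot": TCP orientation; "ft_force": force on the tool from outside, world axes, zero at the start; "ft_torque": the same for the moment, N m; "width": opening from 0.0 (shut) to 1.0 (fully open); "finger_force": force on a finger pad.
Only numpy, scipy, OpenCV 4.12 (cv2) and the standard library are available. Lean on these libraries where they do the work, as an engineer would, in place of code of your own. Each camera call takes 0.05 s, during which the arm holds its last target. There are 200 camera calls.

## Working session

There is one attempt and no reset: what is moved stays moved. The work goes in short steps, Python scripts to look and compute and a tool call to move; the robot and the scene stay as the last step left them, time stands still between calls to the robot, and variables do not carry over. Pictures are saved under pics/ and viewed, at most 10 in all, crops included, and the job is handed in when it is done.

Besides the shell and the picture viewer there is one more tool, called as name(argument=value, ...), one argument or row to a line, values as JSON. send_rows: Moves the arm, as the interface text tells. Its arguments: {"type":"object","properties":{"commands":{"type":"array"},"grip_force":{"type":"number"}},"required":["commands"]}

```bash
ls; mkdir -p pics
python3 - <<'E'
from rig import r
import cv2,numpy as np
s=r.get_state();print({k:np.round(v,3) for k,v in s.items()})
fs=[r.grab_frame(n) for n in("side","top")]
for n,f in zip(("side","top"),fs):
    print(n,f["intrinsics"],f["k1"],np.round(f["cam_to_world"],3)); cv2.imwrite(f"pics/{n}0.png",cv2.resize(f["pixels"][:,:,::-1],(800,600)))
    np.save(n+"0.npy",f["pixels"])
E
```

```text
pics
{'time_s': np.float64(0.0), 'q': array([-1.318,  0.384,  0.044,  1.6  , -0.018,  1.161, -0.05 ]), 'qvel': array([ 0.003, -0.   , -0.   , -0.002, -0.   , -0.001,  0.002]), 'joint_torque': array([ 0.0000e+00, -4.3347e+01,  1.0250e+00, -2.4951e+01,  1.1000e-02,
        1.1000e-02, -0.0000e+00]), 'ee_pos': array([0.223, 0.61 , 0.23 ]), 'tool_rot': array([-3.139,  0.   ,  2.791]), 'ft_force': array([0.887, 0.651, 0.601]), 'ft_torque': array([-0.01 ,  0.056,  0.008]), 'finger_force': np.float64(0.0), 'width': np.float64(0.996)}
side [[451.53467337   0.         247.62052272]
 [  0.         451.53467337 189.62210517]
 [  0.           0.           1.        ]] -0.17159659807545036 [[ 0.666  0.602 -0.44  -0.09 ]
 [-0.746  0.546 -0.382 -0.566]
 [ 0.01   0.583  0.813  1.253]
 [ 0.     0.     0.     1.   ]]
top [[441.23221532   0.         250.01989812]
 [  0.         441.23221532 196.08688806]
 [  0.           0.           1.        ]] -0.031186835081095085 [[ 0.057  0.976 -0.209  0.315]
 [-0.998  0.055 -0.015 -0.02 ]
 [-0.003  0.21   0.978  1.171]
 [ 0.     0.     0.     1.   ]]
```

View pics/side0.png

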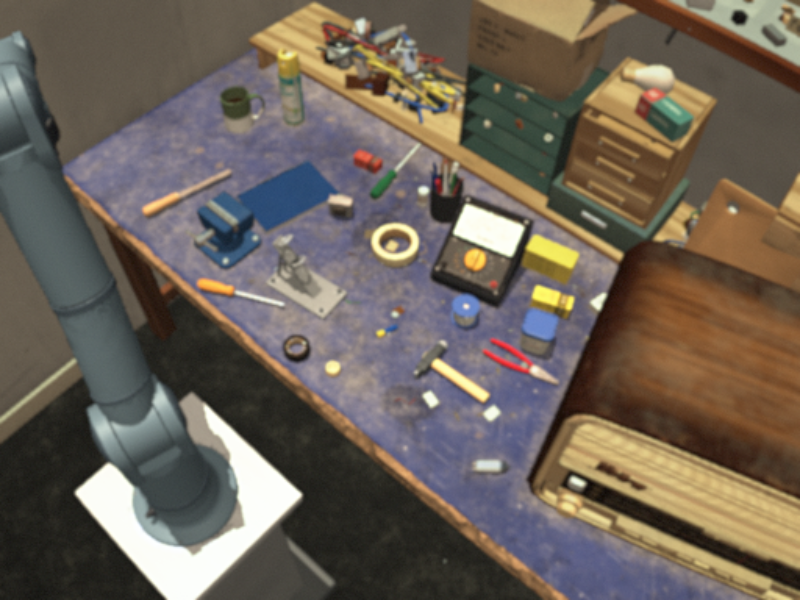

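View pics/top0.png

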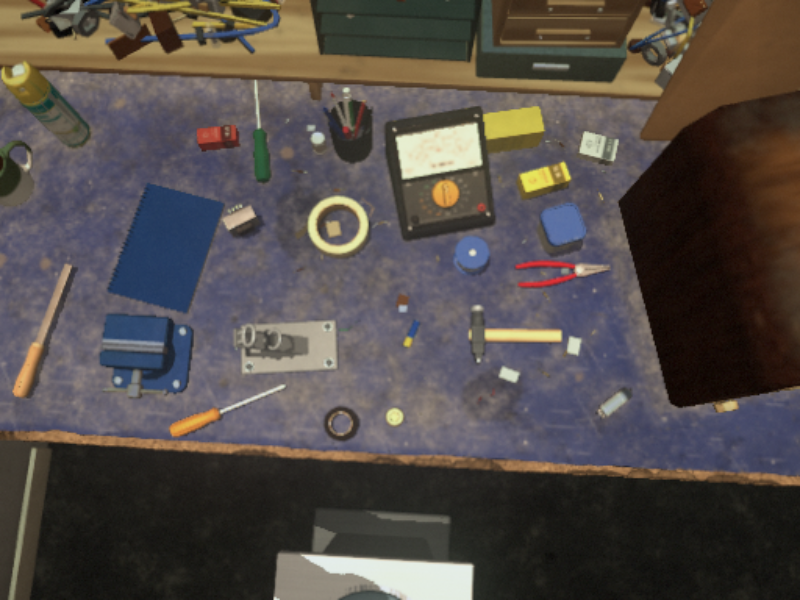

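The side view shows the hammer at about (435-487, 350-400) and the stand at (305,275). In the top view the hammer head is at (477,333) with the handle running right to (560,336). The stand's plate spans (240-337, 320-373), with the ring at its left end near (250,338).

```bash
cat > h.py <<'E'
import numpy as np,cv2
from scipy.spatial.transform import Rotation as R
from rig import r
def ray(f,p):
    K=f["intrinsics"];k=f["k1"]
    u=cv2.undistortPoints(np.array([[p]],float),np.array(K,float),np.array([k,0,0,0],float))[0,0]
    T=np.array(f["cam_to_world"]);d=T[:3,:3]@[u[0],-u[1],-1];return T[:3,3],d/np.linalg.norm(d)
def onplane(f,p,z):
    o,d=ray(f,p);return o+d*(z-o[2])/d[2]
def tri(obs):
    A=0;b=0
    for f,p in obs:
        o,d=ray(f,p);P=np.eye(3)-np.outer(d,d);A=A+P;b=b+P@o
    x=np.linalg.solve(A,b);return x,[1e3*np.linalg.norm(np.cross(ray(f,p)[1],x-ray(f,p)[0])) for f,p in obs]
def proj(f,X):
    T=np.array(f["cam_to_world"]);c=T[:3,:3].T@(np.array(X)-T[:3,3]);x,y=c[0]/-c[2],-c[1]/-c[2]
    s=1+f["k1"]*(x*x+y*y);K=np.array(f["intrinsics"]);return np.array([K[0,0]*x*s+K[0,2],K[1,1]*y*s+K[1,2]])
def ee():
    s=r.get_state();return np.array(s["ee_pos"]),R.from_euler("xyz",s["tool_rot"]),s
E
python3 - <<'E'
from h import *
import pickle
fs={n:r.grab_frame(n) for n in("side","top","wrist")}
pickle.dump(fs,open("f0.pkl","wb"))
for n,sc in(("side",(260,200,330,285)),("top",(295,185,365,240))):
    f=fs[n];im=f["pixels"];hsv=cv2.cvtColor(im,cv2.COLOR_RGB2HSV)
    m=cv2.inRange(hsv,(12,50,130),(32,200,255))
    m2=np.zeros_like(m);x0,y0,x1,y1=sc;m2[y0:y1,x0:x1]=m[y0:y1,x0:x1]
    c=max(cv2.findContours(m2,0,2)[0],key=cv2.contourArea);b=cv2.minAreaRect(c)
    p=cv2.boxPoints(b);print(n,b)
    for q in p: print(q,np.round(onplane(f,q,.012),4))
a=cv2.resize(fs["top"]["pixels"][195:250,145:225],(800,550),interpolation=2)
cv2.imwrite("pics/st.png",a[:,:,::-1])
b=cv2.resize(fs["side"]["pixels"][143:208,165:225],(554,600),interpolation=2)
cv2.imwrite("pics/ss.png",b[:,:,::-1])
T=np.array(fs["wrist"]["cam_to_world"]);p,Q,s=ee();Qm=Q.as_matrix()
print(p,"cam in tool",np.round(Qm.T@(T[:3,3]-p),3),np.round(Qm.T@T[:3,:3],3),fs["wrist"]["intrinsics"][0],fs["wrist"]["k1"])
E
```

```text
side ((294.0206604003906, 242.68118286132812), (42.91969299316406, 7.996329307556152), 35.134193420410156)
[274.16977 233.6009 ] [ 0.5102 -0.1591  0.012 ]
[278.77158 227.06145] [ 0.5386 -0.1545  0.012 ]
[313.87155 251.76146] [ 0.5428 -0.2928  0.012 ]
[309.26974 258.3009 ] [ 0.5152 -0.2959  0.012 ]
top ((334.5, 214.0), (8.0, 49.0), 90.0)
[310. 210.] [ 0.5338 -0.1645  0.012 ]
[359. 210.] [ 0.5412 -0.2954  0.012 ]
[359. 218.] [ 0.5196 -0.2955  0.012 ]
[310. 218.] [ 0.5122 -0.1651  0.012 ]
[0.22319423 0.60998521 0.23054854] cam in tool [ 0.073 -0.001 -0.142] [[ 0.001  0.957  0.289]
 [ 1.    -0.001 -0.   ]
 [ 0.     0.289 -0.957]] [285.23660925   0.         259.02285669] -0.06314351315313005
```

View pics/st.png

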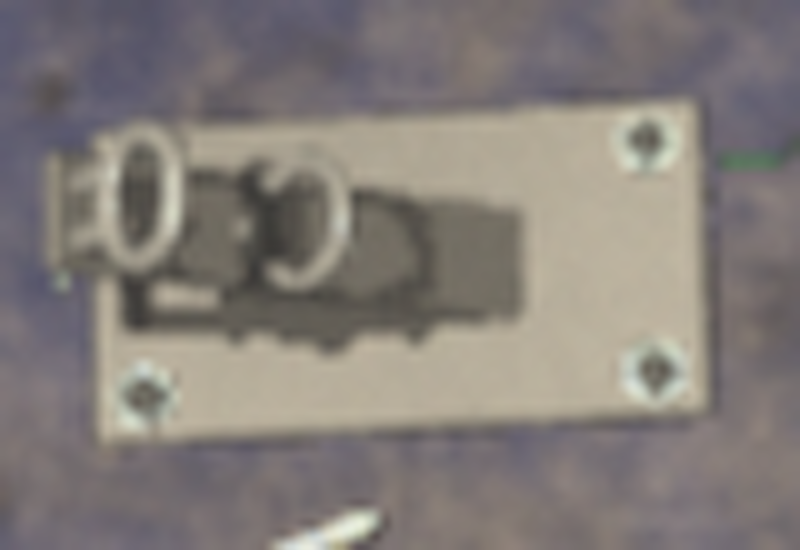

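View pics/ss.png

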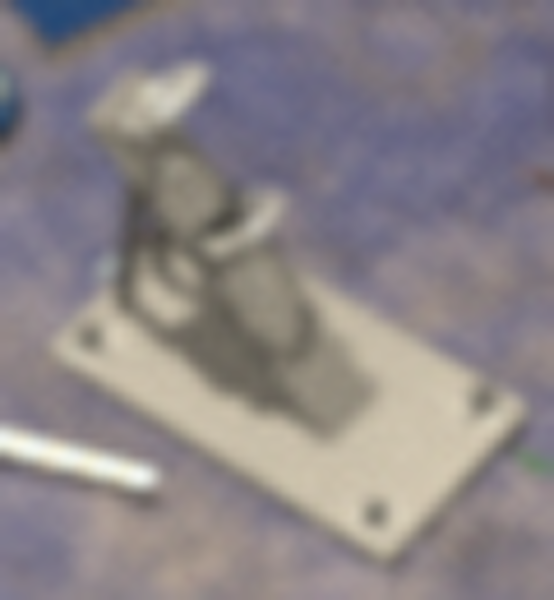

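The wood mask gives handle ends at y ≈ -0.165 and -0.2955, with the axis at x ≈ 0.523 to 0.530. In the top crop the ring centre is near (144,197), the plate edges are clear, and the loop is near (300,222). The side crop shows the ring at (165,95). Next I'll compute a close-look pose over the ring.

```bash
cat >> h.py <<'E'
def go(p,M):
    """shift mm & twist deg from present pose to pos p, tool matrix M"""
    p0,Q,s=ee();print("shift",np.round(1e3*(Q.inv().apply(np.array(p)-p0)),1),"twist",np.round((Q.inv()*R.from_matrix(M)).as_rotvec(degrees=True),2))
def tool(z,y):
    z=np.array(z,float);z/=np.linalg.norm(z);y=np.array(y,float);y-=z*(z@y);y/=np.linalg.norm(y);return np.c_[np.cross(y,z),y,z]
E
python3 - <<'E'
from h import *
import pickle
fs=pickle.load(open("f0.pkl","rb"));t,s=fs["top"],fs["side"]
T=lambda u,v:(145+(u+.5)*80/800-.5,195+(v+.5)*55/550-.5)
S=lambda u,v:(165+(u+.5)*60/554-.5,143+(v+.5)*65/600-.5)
print("ring",np.round(onplane(t,T(144,197),.138),4),tri([(t,T(144,197)),(s,S(163,97))]))
print("loop",np.round(onplane(t,T(292,222),.0955),4))
C=[onplane(t,T(*q),.008) for q in((690,100),(712,408),(102,440))];D=[onplane(s,S(*q),.008) for q in((525,412),(390,560),(55,345))]
print(np.round(C,4),np.round(D,4))
go([.505,.185,.25],tool([0,0,-1],[1,0,0]))
E
```

```text
ring [0.4793 0.2093 0.138 ] (array([0.47809095, 0.20875335, 0.1423624 ]), [np.float64(0.6783214321943726), np.float64(0.6783214321944401)])
loop [0.482  0.1815 0.0955]
[[0.5348 0.0941 0.008 ]
 [0.4523 0.0821 0.008 ]
 [0.4344 0.2429 0.008 ]] [[0.5314 0.0924 0.008 ]
 [0.4512 0.0829 0.008 ]
 [0.4355 0.2444 0.008 ]]
shift [-410.7 -302.3  -19. ] twist [-7.00e-02  5.00e-02  6.99e+01]
```

Run:
```python
from h import *
go([.48,.195,.25],tool([0,0,-1],[.9925,.122,0]))
```

```text
shift [-383.8 -301.5  -19. ] twist [-7.00e-02  4.00e-02  6.29e+01]
```

send_rows(
  commands=[
    {"xyz": [-48, -38, -2], "twist": [0, 0, 8], "claw": 60},
    {"xyz": [-96, -76, -5], "twist": [0, 0, 16], "claw": 60},
    {"xyz": [-144, -113, -7], "twist": [0, 0, 24], "claw": 60},
    {"xyz": [-192, -151, -10], "twist": [0, 0, 32], "claw": 60},
    {"xyz": [-240, -189, -12], "twist": [0, 0, 40], "claw": 60},
    {"xyz": [-288, -226, -14], "twist": [0, 0, 48], "claw": 60},
    {"xyz": [-336, -264, -17], "twist": [0, 0, 56], "claw": 60},
    {"xyz": [-384, -301, -19], "twist": [0, 0, 63], "claw": 60},
  ],
)

```text
time_s: 1.25
ee_pos: [0.4813, 0.1941, 0.2507]
tool_rot: [3.141, -0.001, 1.687]
ft_force: [1.1, 0.3, -0.1]
width: 0.701
finger_force: 0.0
```

send_rows(
  commands=[
    {"xyz": [0, 0, 0], "twist": [0, 0, 0], "claw": 60},
    {"xyz": [0, 0, 0], "twist": [0, 0, 0], "claw": 60},
  ],
)

```text
time_s: 1.5
ee_pos: [0.4802, 0.1962, 0.2502]
tool_rot: [-3.141, -0.001, 1.691]
ft_force: [0.4, 0.2, -0.2]
width: 0.699
finger_force: 0.0
```

Run:
```python
from h import *
import pickle
p,Q,s=ee();print(p,s["tool_rot"],s["q"],s["time_s"])
f=r.grab_frame("wrist");pickle.dump(f,open("w1.pkl","wb"))
print(proj(f,[.479,.209,.138]),np.array(f["cam_to_world"])[:3,3])
cv2.imwrite("pics/w1.png",cv2.resize(f["pixels"][:,:,::-1],(800,600)))
```

```text
[0.48023485 0.19617283 0.25017946] [-3.14108316e+00 -7.83221551e-04  1.69128074e+00] [-0.88921482  0.11522648  0.45583168  1.90798607 -0.05696352  1.13092403
 -0.2912327 ] 1.5
[259.28456701 177.00316099] [0.47128267 0.268128   0.39219508]
```

View pics/w1.png

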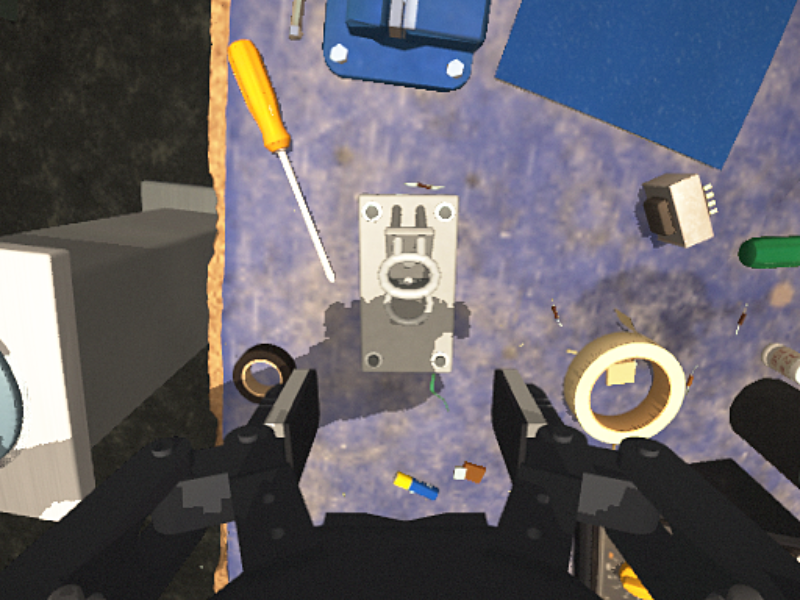

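The wrist view shows the ring at (409,276), the loop partly behind it at about (406,305), and the plate edges at columns 360 to 457. I'll move closer for a second view with baseline.

send_rows(
  commands=[
    {"xyz": [-15, 0, 35], "twist": [0, 0, 0], "claw": 60},
    {"xyz": [-30, 0, 70], "twist": [0, 0, 0], "claw": 60},
    {"xyz": [-30, 0, 70], "twist": [0, 0, 0], "claw": 60},
    {"xyz": [-30, 0, 70], "twist": [0, 0, 0], "claw": 60},
  ],
)

```text
time_s: 2.05
ee_pos: [0.4843, 0.1683, 0.1812]
tool_rot: [3.14, -0.001, 1.694]
ft_force: [0.7, 0.4, 1.0]
width: 0.706
finger_force: 0.0
```

Run:
```python
from h import *
import pickle
p,Q,s=ee();print(p,s["tool_rot"],s["time_s"])
f=r.grab_frame("wrist");pickle.dump(f,open("w2.pkl","wb"))
u=proj(f,[.479,.209,.138]);print(u)
g=pickle.load(open("w1.pkl","rb"))
x,y=np.round(u).astype(int);x0,y0=x-38,y-40
a=cv2.resize(f["pixels"][y0:y0+95,x0:x0+76],None,fx=6,fy=6,interpolation=2)
b=cv2.resize(g["pixels"][145:215,240:280],None,fx=8,fy=8,interpolation=2)
b=cv2.copyMakeBorder(b,0,max(0,a.shape[0]-b.shape[0]),0,0,0)
print(x0,y0,a.shape,b.shape)
cv2.imwrite("pics/w2.png",np.hstack([a,b])[:,:,::-1])
```

```text
[0.48433906 0.16827318 0.18123617] [ 3.14037259e+00 -1.14704029e-03  1.69425216e+00] 2.05
[258.51958113 159.10651634]
221 119 (570, 456, 3) (570, 320, 3)
```

View pics/w2.png

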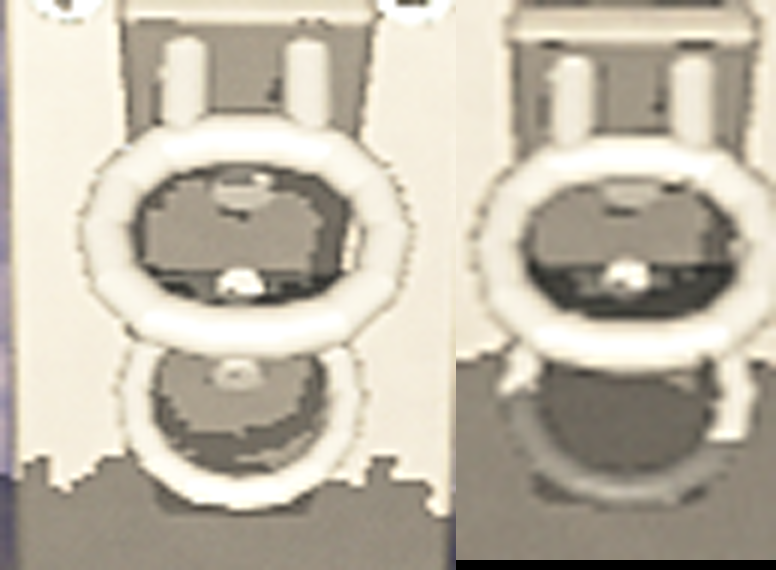

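The zoom shows ring rod centrelines at rows 140 and 330 and columns 108 and 383 in the left panel. The loop spans columns 137 to 344, with its bottom mid-rod at row 489. In the right panel the ring centre is (630,251) and the loop bottom is (627,487).

```bash
cat > m.py <<'E'
from h import *
import pickle
w1,w2=[pickle.load(open(f"w{i}.pkl","rb")) for i in(1,2)];fs=pickle.load(open("f0.pkl","rb"))
A=lambda u,v:(240+(u-456+.5)/8-.5,145+(v+.5)/8-.5)
B=lambda u,v:(221+(u+.5)/6-.5,119+(v+.5)/6-.5)
psi=np.radians(7.0);Rr=R.from_euler("z",psi).as_matrix()@np.c_[[1,0,0],[0,np.cos(.698),-np.sin(.698)],[0,np.sin(.698),np.cos(.698)]]
c,e=tri([(w1,A(630,251)),(w2,B(246,235))]);print("ring rod centre",c,e,"origin",c+Rr@[0,0,.003])
O=c+Rr@[0,0,.003]
if __name__=="__main__":
    for z in(.138-.0023,): print("planes",onplane(w1,A(630,251),z),onplane(w2,B(246,235),z))
    O=onplane(w2,B(246,235),.1357)+Rr@[0,0,.003];print("O",O)
    def rp(f,p,z):
        o,d=ray(f,p);o=Rr.T@(o-O);d=Rr.T@d;return 1e3*(o+d*(z-o[2])/d[2])
    print("ring w2 pts",[np.round(rp(w2,B(*q),-.003),1) for q in((108,235),(383,235),(246,140),(246,330))])
    print("loop w2",[np.round(rp(w2,B(*q),-.058),1) for q in((137.5,395),(344,395),(240,489))])
    print("loop w1",[np.round(rp(w1,A(*q),-.058),1) for q in((520,400),(733,400),(627,487))], "ring w1",np.round(rp(w1,A(630,251),-.003),1))
    np.save("O.npy",O)
E
python3 m.py
```

```text
ring rod centre [0.48084372 0.20990771 0.13662744] [np.float64(0.07669857995427674), np.float64(0.0766985799542063)] origin [0.48060875 0.2118214  0.13892583]
planes [0.48080163 0.2096909  0.1357    ] [0.48094996 0.20976326 0.1357    ]
O [0.48071499 0.21167695 0.13799839]
ring w2 pts [array([-15.2,  -0. ,  -3. ]), array([15.1,  0. , -3. ]), array([ 0. , 12.4, -3. ]), array([ -0. , -11.8,  -3. ])]
loop w2 [array([-14.6,   6.5, -58. ]), array([ 14.5,   6.5, -58. ]), array([ -0.2,  -7.8, -58. ])]
loop w1 [array([-14.9,   4.9, -58. ]), array([ 14.5,   4.9, -58. ]), array([ -0.2,  -8. , -58. ])] ring w1 [-0.2 -0.1 -3. ]
```

The loop centre comes out at about (0, +6.5 to 7) mm in the ring frame, so it was knocked toward the bar. Now over to the hammer.

Run:
```python
from h import *
go([.525,-.185,.13],tool([0,0,-1],[.999,.045,0]))
```

```text
shift [-355.7   -3.8   51.2] twist [ 0.14 -0.1   4.49]
```

send_rows(
  commands=[
    {"xyz": [-45, 0, 0], "twist": [0, 0, 0.5], "claw": 60},
    {"xyz": [-95, -1, 0], "twist": [0, 0, 1], "claw": 60},
    {"xyz": [-150, -2, 10], "twist": [0, 0, 2], "claw": 60},
    {"xyz": [-205, -2, 25], "twist": [0, 0, 3], "claw": 60},
    {"xyz": [-260, -3, 40], "twist": [0, 0, 4], "claw": 60},
    {"xyz": [-315, -4, 51], "twist": [0, 0, 4.5], "claw": 60},
    {"xyz": [-356, -4, 51], "twist": [0, 0, 4.5], "claw": 60},
    {"xyz": [-356, -4, 51], "twist": [0, 0, 4.5], "claw": 60},
  ],
)

```text
time_s: 3.1
ee_pos: [0.5246, -0.1923, 0.1314]
tool_rot: [3.138, 0.003, 1.607]
ft_force: [0.1, -0.5, -0.3]
width: 0.698
finger_force: 0.0
```

send_rows(
  commands=[
    {"xyz": [0, 0, 0], "twist": [0, 0, 0], "claw": 60},
  ],
)

```text
time_s: 3.22
ee_pos: [0.5245, -0.1865, 0.1303]
tool_rot: [3.139, -0.001, 1.615]
ft_force: [0.3, 1.1, -0.5]
width: 0.704
finger_force: 0.0
```

Run:
```python
from h import *
import pickle
p,Q,s=ee();print(p,s["tool_rot"],s["time_s"])
f=r.grab_frame("wrist");pickle.dump(f,open("w3.pkl","wb"))
hsv=cv2.cvtColor(f["pixels"],cv2.COLOR_RGB2HSV)
m=cv2.inRange(hsv,(12,50,130),(32,200,255));m=cv2.morphologyEx(m,2,np.ones((3,3)))
c=max(cv2.findContours(m,0,2)[0],key=cv2.contourArea);b=cv2.minAreaRect(c);print(b)
for q in cv2.boxPoints(b):print(q,np.round(onplane(f,q,.014),4))
cv2.imwrite("pics/w3.png",cv2.resize(f["pixels"][:,:,::-1],(800,600)))
```

```text
[ 0.52453239 -0.18652072  0.13030307] [ 3.13940380e+00 -8.82991176e-04  1.61451835e+00] 3.225
((259.0, 229.0), (122.0, 22.0), 90.0)
[248. 168.] [ 0.5139 -0.1665  0.014 ]
[270. 168.] [ 0.5342 -0.1656  0.014 ]
[270. 290.] [ 0.5416 -0.2965  0.014 ]
[248. 290.] [ 0.5183 -0.2975  0.014 ]
```

View pics/w3.png

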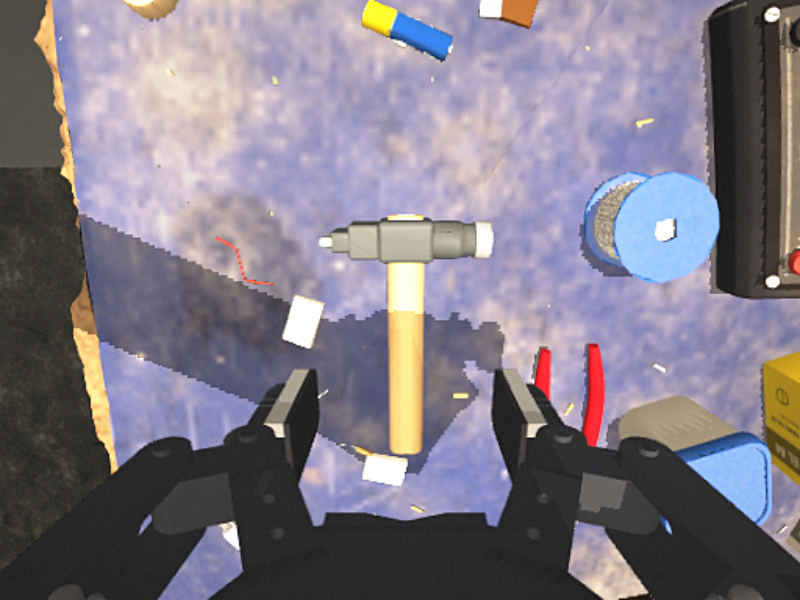

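The picture shows the handle in column 405 from row 262 to 453, aligned with the tool, and the head at row 240. Shoulder is at about (0.524,-0.166) and butt at (0.530,-0.297). I'll descend and grip about 16 mm below the shoulder.

send_rows(
  commands=[
    {"xyz": [4, 0, 40], "twist": [0, 0, 0], "claw": 50},
    {"xyz": [4, 0, 80], "twist": [0, 0, 0], "claw": 50},
    {"xyz": [4, 0, 110], "twist": [0, 0, 0], "claw": 50},
    {"xyz": [4, 0, 126], "twist": [0, 0, 0], "claw": 50},
    {"xyz": [4, 0, 126], "twist": [0, 0, 0], "claw": 50},
    {"xyz": [4, 0, 126], "twist": [0, 0, 0], "claw": 50},
  ],
)

```text
time_s: 4.03
ee_pos: [0.5242, -0.1838, 0.0045]
tool_rot: [3.139, 0.0, 1.613]
ft_force: [-0.3, 0.0, -0.1]
width: 0.59
finger_force: 0.0
```

send_rows(
  commands=[
    {"xyz": [0, 0, 0], "twist": [0, 0, 0], "claw": 10},
    {"xyz": [0, 0, 0], "twist": [0, 0, 0], "claw": 10},
    {"xyz": [0, 0, 0], "twist": [0, 0, 0], "claw": 10},
    {"xyz": [0, 0, 0], "twist": [0, 0, 0], "claw": 10},
    {"xyz": [0, 0, 0], "twist": [0, 0, 0], "claw": 10},
    {"xyz": [0, 0, 0], "twist": [0, 0, 0], "claw": 10},
  ],
  grip_force=60,
)

```text
time_s: 4.78
ee_pos: [0.5241, -0.1843, 0.0044]
tool_rot: [3.139, 0.0, 1.612]
ft_force: [-0.1, 0.5, 6.4]
width: 0.232
finger_force: 58.6
```

```bash
cat > ins.py <<'E'
from m import *
O=np.load("O.npy")
def target(depth,lx=0.,ly=6.5,dx=0.,dy=0.,bl=112.,hz=7.6):
    """butt 'depth' mm below ring plane along line through ring (dx,dy) and loop (lx,ly)"""
    A0=np.array([dx,dy,-3.])/1e3;A1=np.array([lx,ly,-58.])/1e3
    a=Rr@(A0-A1);a/=np.linalg.norm(a)
    P=O+Rr@A0+a*(.003-depth/1e3+bl/1e3)
    M=tool(np.cross(a,Rr[:,0]),Rr[:,0]);return P+hz/1e3*M[:,2],M
def ringpos(bl=112.,hz=7.6):
    p,Q,s=ee();M=Q.as_matrix();f=lambda q:np.round(1e3*(Rr.T@(q-O)),1)
    b=p-M[:,2]*hz/1e3-M[:,0]*bl/1e3
    print("butt",f(b),"shoulder",f(b+.13*M[:,0]),"F ring",np.round(Rr.T@np.array(s["ft_force"]),1),"T",np.round(s["ft_torque"],2),"w",round(float(s["width"]),3),"t",s["time_s"])
E
python3 - <<'E'
from ins import *
for d in(-70,-20):
    p,M=target(d);print(d,p,R.from_matrix(M).as_euler("xyz"));go(p,M)
p0,Q,s=ee();print(s["q"])
E
```

```text
ring rod centre [0.48084372 0.20990771 0.13662744] [np.float64(0.07669857995427674), np.float64(0.0766985799542063)] origin [0.48060875 0.2118214  0.13892583]
-70 [0.46781289 0.31675609 0.2862414 ] [ 3.14159265 -0.9904325   1.69296937]
shift [ 502.9  -34.7 -282.1] twist [ 2.41 56.74 -4.16]
-20 [0.47115411 0.28954403 0.24442824] [ 3.14159265 -0.9904325   1.69296937]
shift [ 475.5  -32.6 -240.3] twist [ 2.41 56.74 -4.16]
[-0.17791171  0.57830579  0.53300107  1.98628134 -0.45119421  0.69179902
  0.67901327]
```

send_rows(
  commands=[
    {"xyz": [0, 0, -30], "twist": [0, 0, 0], "claw": 10},
    {"xyz": [0, 0, -80], "twist": [0, 0, 0], "claw": 10},
    {"xyz": [0, 0, -140], "twist": [0, 0, 0], "claw": 10},
    {"xyz": [0, 0, -200], "twist": [0, 0, 0], "claw": 10},
    {"xyz": [0, 0, -250], "twist": [0, 0, 0], "claw": 10},
    {"xyz": [0, 0, -260], "twist": [0, 0, 0], "claw": 10},
    {"xyz": [0, 0, -260], "twist": [0, 0, 0], "claw": 10},
  ],
)

```text
time_s: 5.65
ee_pos: [0.5221, -0.1835, 0.2624]
tool_rot: [-3.14, -0.001, 1.613]
ft_force: [-0.5, -0.9, -3.2]
width: 0.229
finger_force: 59.2
```

send_rows(
  commands=[
    {"xyz": [25, -2, -3], "twist": [0.1, 3, -0.2], "claw": 10},
    {"xyz": [70, -5, -8], "twist": [0.4, 9, -0.7], "claw": 10},
    {"xyz": [125, -9, -15], "twist": [0.7, 16, -1.2], "claw": 10},
    {"xyz": [180, -12, -22], "twist": [1, 23, -1.7], "claw": 10},
    {"xyz": [235, -16, -28], "twist": [1.3, 30, -2.2], "claw": 10},
    {"xyz": [290, -20, -30], "twist": [1.6, 37, -2.7], "claw": 10},
    {"xyz": [345, -24, -30], "twist": [1.9, 44, -3.2], "claw": 10},
    {"xyz": [395, -27, -30], "twist": [2.2, 51, -3.7], "claw": 10},
  ],
)

```text
time_s: 6.65
ee_pos: [0.4774, 0.2123, 0.2917]
tool_rot: [-3.125, -0.895, 1.674]
ft_force: [-0.9, 0.3, -2.6]
width: 0.23
finger_force: 59.2
```

Run:
```python
from ins import *
ringpos();p,M=target(-60);go(p,M)
p0,Q,s=ee();print(p0,s["q"])
```

```text
ring rod centre [0.48084372 0.20990771 0.13662744] [np.float64(0.07669857995427674), np.float64(0.0766985799542063)] origin [0.48060875 0.2118214  0.13892583]
butt [  -4.5 -103.     6.3] shoulder [  -3.  -106.   136.2] F ring [-0.8  2.  -1.7] T [-1.29 -0.21  0.06] w 0.23 t 6.65
shift [51.4  2.7 86.2] twist [-0.06  5.45 -0.69]
[0.47739663 0.2123082  0.29166223] [-0.45767356  0.19821564  0.50105067  2.00865111 -1.0083209   1.35456594
  0.59892218]
```

send_rows(
  commands=[
    {"xyz": [40, 1, 10], "twist": [0, 3, -0.3], "claw": 10},
    {"xyz": [51, 2, 45], "twist": [0, 5.4, -0.7], "claw": 10},
    {"xyz": [51, 3, 80], "twist": [0, 5.4, -0.7], "claw": 10},
    {"xyz": [51, 3, 86], "twist": [0, 5.4, -0.7], "claw": 10},
    {"xyz": [51, 3, 86], "twist": [0, 5.4, -0.7], "claw": 10},
    {"xyz": [51, 3, 86], "twist": [0, 5.4, -0.7], "claw": 10},
  ],
)

```text
time_s: 7.4
ee_pos: [0.4719, 0.3071, 0.2792]
tool_rot: [3.134, -0.985, 1.696]
ft_force: [-0.6, -0.8, -2.6]
width: 0.23
finger_force: 59.2
```

Run:
```python
from ins import *
import pickle
ringpos();p,M=target(-15);go(p,M)
p0,Q,s=ee();print(p0,s["q"])
fs={n:r.grab_frame(n) for n in("side","top","wrist")};pickle.dump(fs,open("f4.pkl","wb"))
# hammer handle mask in fixed views
a=cv2.resize(fs["wrist"]["pixels"],(400,300));ims=[a]
for n in("top","side"):
    u=np.round(proj(fs[n],O+Rr@[0,0,.05])).astype(int);x0,y0=u[0]-40,u[1]-35
    print(n,x0,y0);ims.append(cv2.resize(fs[n]["pixels"][y0:y0+60,x0:x0+80],(400,300),interpolation=2))
ims.append(ims[0]*0)
cv2.imwrite("pics/g4.png",np.vstack([np.hstack(ims[:2]),np.hstack(ims[2:])])[:,:,::-1])
```

```text
ring rod centre [0.48084372 0.20990771 0.13662744] [np.float64(0.07669857995427674), np.float64(0.0766985799542063)] origin [0.48060875 0.2118214  0.13892583]
butt [  3.  -12.4  57.6] shoulder [  2.8 -27.  186.8] F ring [-0.6  1.1 -2.4] T [-1.28 -0.15  0.05] w 0.23 t 7.4
shift [-43.6  -2.9   4.8] twist [0.27 0.32 0.09]
[0.47185717 0.30707737 0.27921606] [-0.5360373   0.23667186  0.42022577  2.04556649 -1.18589481  1.25926781
  0.63171394]
top 101 177
side 134 106
```

View pics/g4.png

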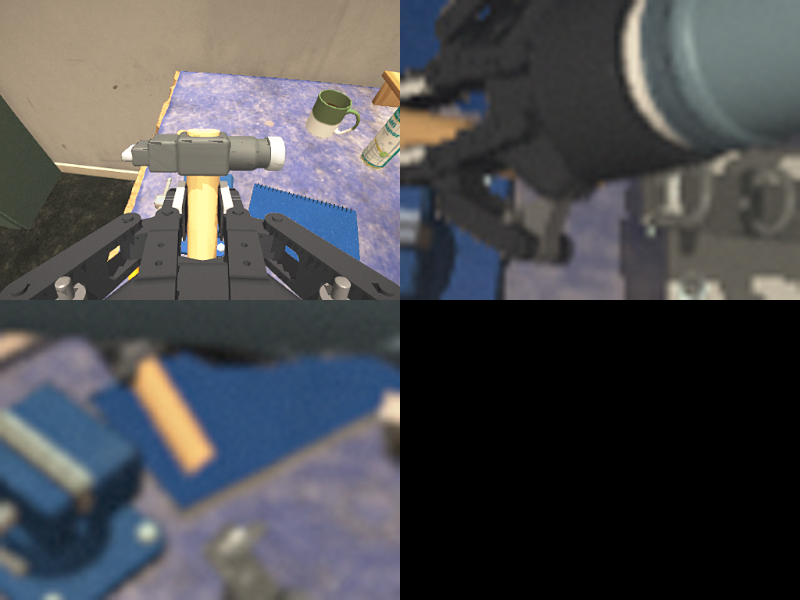

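The wrist view (top left) shows the hammer held square, with the head at row 153. The top view is blocked by the arm. The side view (lower left) shows the handle with its butt near (195,465) in the montage. I'll compare that with the prediction.

Run:
```python
from ins import *
fs=pickle.load(open("f4.pkl","rb"));f=fs["side"];p,Q,s=ee();M=Q.as_matrix()
hsv=cv2.cvtColor(f["pixels"],cv2.COLOR_RGB2HSV);m=cv2.inRange(hsv,(10,60,120),(32,220,255))
m2=m*0;m2[112:145,155:182]=m[112:145,155:182]
n,l,st,_=cv2.connectedComponentsWithStats(m2);k=1+np.argmax(st[1:,4]);ys,xs=np.where(l==k)
b=cv2.minAreaRect(np.c_[xs,ys].astype(np.float32));print("rect",b,np.round(cv2.boxPoints(b),1).tolist())
for bl in(112,90,60):print(bl,proj(f,p-M[:,2]*.0076-M[:,0]*bl/1e3))
w=fs["wrist"]
for bl in(-18,-42): print("wrist shoulder/top",proj(w,p-M[:,2]*.0076-M[:,0]*bl/1e3)*400/512)
```

```text
ring rod centre [0.48084372 0.20990771 0.13662744] [np.float64(0.07669857995427674), np.float64(0.0766985799542063)] origin [0.48060875 0.2118214  0.13892583]
rect ((167.40451049804688, 128.24720764160156), (24.167953491210938, 6.783986568450928), 57.9946174621582) [[158.10000610351562, 119.80000305175781], [163.89999389648438, 116.19999694824219], [176.6999969482422, 136.6999969482422], [170.89999389648438, 140.3000030517578]]
112 [174.75347952 137.85034473]
90 [171.13996182 132.31293437]
60 [166.14363478 124.64860083]
wrist shoulder/top [202.55140199 171.8324967 ]
wrist shoulder/top [202.62776621 135.79460038]
```

send_rows(
  commands=[
    {"xyz": [0, -2, 4], "twist": [0, 0, 0], "claw": 10},
    {"xyz": [-20, -3, 5], "twist": [0.2, 0.3, 0], "claw": 10},
    {"xyz": [-40, -3, 5], "twist": [0.2, 0.3, 0], "claw": 10},
    {"xyz": [-40, -3, 5], "twist": [0.2, 0.3, 0], "claw": 10},
    {"xyz": [-40, -3, 5], "twist": [0.2, 0.3, 0], "claw": 10},
    {"xyz": [-40, -3, 5], "twist": [0.2, 0.3, 0], "claw": 10},
  ],
)

```text
time_s: 8.3
ee_pos: [0.4704, 0.2908, 0.2438]
tool_rot: [3.136, -0.991, 1.701]
ft_force: [-0.4, -0.1, -1.5]
width: 0.23
finger_force: 59.2
```

Run:
```python
from ins import *
ringpos();p,M=target(-5);go(p,M)
```

```text
ring rod centre [0.48084372 0.20990771 0.13662744] [np.float64(0.07669857995427674), np.float64(0.0766985799542063)] origin [0.48060875 0.2118214  0.13892583]
butt [-0.1 -1.2 20.2] shoulder [ -0.6 -16.5 149.3] F ring [-0.4  0.9 -1.2] T [-1.3  -0.15 -0.03] w 0.23 t 8.3
shift [-15.2   0.5  -1.5] twist [-0.06 -0.04  0.24]
```

send_rows(
  commands=[
    {"xyz": [-8, 0, -1], "twist": [0, 0, 0.2], "claw": 10},
    {"xyz": [-15, 0.5, -1.5], "twist": [0, 0, 0.2], "claw": 10},
    {"xyz": [-18, 0.5, -1.5], "twist": [0, 0, 0.2], "claw": 10},
    {"xyz": [-21, 0.5, -1.5], "twist": [0, 0, 0.2], "claw": 10},
    {"xyz": [-23, 0.5, -1.5], "twist": [0, 0, 0.2], "claw": 10},
    {"xyz": [-23, 0.5, -1.5], "twist": [0, 0, 0.2], "claw": 10},
  ],
)

```text
time_s: 9.05
ee_pos: [0.4725, 0.2763, 0.2242]
tool_rot: [-3.139, -0.99, 1.691]
ft_force: [0.6, 0.1, -1.7]
width: 0.23
finger_force: 59.2
```

Run:
```python
from ins import *
ringpos();p,M=target(10);go(p,M)
```

```text
ring rod centre [0.48084372 0.20990771 0.13662744] [np.float64(0.07669857995427674), np.float64(0.0766985799542063)] origin [0.48060875 0.2118214  0.13892583]
butt [-0.4  0.1 -4.2] shoulder [ -0.2 -15.1 124.9] F ring [ 0.6  1.1 -1.3] T [-1.31 -0.17 -0.03] w 0.23 t 9.05
shift [-5.8  0.3  0. ] twist [-0.06  0.02 -0.07]
```

send_rows(
  commands=[
    {"xyz": [-3, 0.2, 0], "twist": [0, 0, 0], "claw": 10},
    {"xyz": [-6, 0.3, 0], "twist": [0, 0, 0], "claw": 10},
    {"xyz": [-9, 0.3, 0], "twist": [0, 0, 0], "claw": 10},
    {"xyz": [-12, 0.3, 0], "twist": [0, 0, 0], "claw": 10},
    {"xyz": [-12, 0.3, 0], "twist": [0, 0, 0], "claw": 10},
  ],
)

```text
time_s: 9.68
ee_pos: [0.4734, 0.2697, 0.2139]
tool_rot: [-3.138, -0.99, 1.69]
ft_force: [0.5, -0.3, -2.6]
width: 0.233
finger_force: 59.2
```

Run:
```python
from ins import *
ringpos();p,M=target(30);go(p,M)
```

```text
ring rod centre [0.48084372 0.20990771 0.13662744] [np.float64(0.07669857995427674), np.float64(0.0766985799542063)] origin [0.48060875 0.2118214  0.13892583]
butt [ -0.4   1.5 -16.4] shoulder [-1.000e-01 -1.370e+01  1.127e+02] F ring [ 0.4  1.4 -2.3] T [-1.32 -0.16 -0.  ] w 0.233 t 9.675
shift [-13.5   0.2   0. ] twist [-0.07  0.02 -0.11]
```

Inside the ring with no contact. I'll continue to just above the loop, then step in gently.

send_rows(
  commands=[
    {"xyz": [-5, 0, 0], "twist": [0, 0, 0], "claw": 10},
    {"xyz": [-10, 0.1, 0], "twist": [0, 0, 0], "claw": 10},
    {"xyz": [-15, 0.2, 0], "twist": [0, 0, 0], "claw": 10},
    {"xyz": [-20, 0.3, 0], "twist": [0, 0, 0], "claw": 10},
    {"xyz": [-25, 0.3, 0], "twist": [0, 0, 0], "claw": 10},
    {"xyz": [-30, 0.3, 0], "twist": [0, 0, 0], "claw": 10},
    {"xyz": [-34, 0.3, 0], "twist": [0, 0, 0], "claw": 10},
    {"xyz": [-34, 0.3, 0], "twist": [0, 0, 0], "claw": 10},
  ],
)

```text
time_s: 10.68
ee_pos: [0.476, 0.2512, 0.1855]
tool_rot: [-3.138, -0.99, 1.69]
ft_force: [-0.4, -0.1, -1.8]
width: 0.229
finger_force: 59.2
```

Run:
```python
from ins import *
ringpos();p,M=target(57);go(p,M)
```

```text
ring rod centre [0.48084372 0.20990771 0.13662744] [np.float64(0.07669857995427674), np.float64(0.0766985799542063)] origin [0.48060875 0.2118214  0.13892583]
butt [ -0.    5.5 -50.2] shoulder [ 0.2 -9.7 79. ] F ring [-0.4  1.1 -1.5] T [-1.29 -0.15 -0.02] w 0.229 t 10.675
shift [-6.5 -0.1  0. ] twist [-0.07  0.02 -0.11]
```

send_rows(
  commands=[
    {"xyz": [-3, 0, 0], "twist": [0, 0, 0], "claw": 10},
    {"xyz": [-5, 0, 0], "twist": [0, 0, 0], "claw": 10},
    {"xyz": [-7, 0, 0], "twist": [0, 0, 0], "claw": 10},
    {"xyz": [-8, 0, 0], "twist": [0, 0, 0], "claw": 10},
  ],
)

```text
time_s: 11.18
ee_pos: [0.4766, 0.247, 0.1791]
tool_rot: [-3.138, -0.99, 1.691]
ft_force: [0.4, -0.2, -2.4]
width: 0.232
finger_force: 59.2
```

send_rows(
  commands=[
    {"xyz": [-2, 0, 0], "twist": [0, 0, 0], "claw": 10},
    {"xyz": [-4, 0, 0], "twist": [0, 0, 0], "claw": 10},
    {"xyz": [-4, 0, 0], "twist": [0, 0, 0], "claw": 10},
  ],
)

```text
time_s: 11.55
ee_pos: [0.4768, 0.2448, 0.1756]
tool_rot: [-3.138, -0.99, 1.69]
ft_force: [0.7, 0.1, -3.4]
width: 0.232
finger_force: 59.2
```

Run:
```python
from ins import *
ringpos();p,M=target(70);go(p,M)
```

```text
ring rod centre [0.48084372 0.20990771 0.13662744] [np.float64(0.07669857995427674), np.float64(0.0766985799542063)] origin [0.48060875 0.2118214  0.13892583]
butt [ -0.    6.9 -61.9] shoulder [ 0.2 -8.3 67.2] F ring [ 0.7  2.2 -2.6] T [-1.3  -0.14 -0.01] w 0.232 t 11.55
shift [-7.7 -0.1  0. ] twist [-0.07  0.02 -0.09]
```

It's through the loop with no force. I'll feed on until the fingers are just above the ring.

send_rows(
  commands=[
    {"xyz": [-4, 0, 0], "twist": [0, 0, 0], "claw": 10},
    {"xyz": [-8, 0, 0], "twist": [0, 0, 0], "claw": 10},
    {"xyz": [-12, 0, 0], "twist": [0, 0, 0], "claw": 10},
    {"xyz": [-16, 0, 0], "twist": [0, 0, 0], "claw": 10},
    {"xyz": [-20, 0, 0], "twist": [0, 0, 0], "claw": 10},
    {"xyz": [-20, 0, 0], "twist": [0, 0, 0], "claw": 10},
  ],
)

```text
time_s: 12.3
ee_pos: [0.4781, 0.2337, 0.1587]
tool_rot: [-3.137, -0.99, 1.689]
ft_force: [-0.7, 0.9, -3.1]
width: 0.226
finger_force: 59.2
```

send_rows(
  commands=[
    {"xyz": [-4, 0, 0], "twist": [0, 0, 0], "claw": 10},
    {"xyz": [-8, 0, 0], "twist": [0, 0, 0], "claw": 10},
    {"xyz": [-11, 0, 0], "twist": [0, 0, 0], "claw": 10},
    {"xyz": [-11, 0, 0], "twist": [0, 0, 0], "claw": 10},
  ],
)

```text
time_s: 12.8
ee_pos: [0.4788, 0.2278, 0.1496]
tool_rot: [-3.138, -0.99, 1.69]
ft_force: [-0.6, -0.3, -2.1]
width: 0.228
finger_force: 59.2
```

Run:
```python
from ins import *
ringpos();p,M=target(97);go(p,M);p,Q,s=ee();print(p,s["q"])
```

```text
ring rod centre [0.48084372 0.20990771 0.13662744] [np.float64(0.07669857995427674), np.float64(0.0766985799542063)] origin [0.48060875 0.2118214  0.13892583]
butt [ -0.1  10.5 -92.8] shoulder [ 0.1 -4.7 36.3] F ring [-0.6  1.2 -1.7] T [-1.28 -0.17 -0.06] w 0.228 t 12.8
shift [-3.6 -0.1  0. ] twist [-0.07  0.02 -0.1 ]
[0.4788016  0.22780616 0.14959895] [-0.37702318  0.49888765  0.43682653  2.07994271 -1.25357903  1.32820127
  0.97909466]
```

send_rows(
  commands=[
    {"xyz": [0, 0, 0], "twist": [0, 0, 0], "claw": 22},
    {"xyz": [0, 0, 0], "twist": [0, 0, 0], "claw": 25},
    {"xyz": [0, 0, 0], "twist": [0, 0, 0], "claw": 30},
    {"xyz": [0, 0, 0], "twist": [0, 0, 0], "claw": 38},
    {"xyz": [0, 0, 0], "twist": [0, 0, 0], "claw": 46},
    {"xyz": [0, 0, 0], "twist": [0, 0, 0], "claw": 46},
  ],
  grip_force=20,
)

```text
time_s: 13.55
ee_pos: [0.4791, 0.2282, 0.1502]
tool_rot: [-3.14, -0.991, 1.692]
ft_force: [0.2, -0.4, 0.7]
width: 0.54
finger_force: 0.0
```

Run:
```python
from ins import *
ringpos();f=r.grab_frame("wrist");pickle.dump(f,open("w5.pkl","wb"))
g=r.grab_frame("side");u=np.round(proj(g,O+Rr@[0,0,.03])).astype(int);x0,y0=u[0]-30,u[1]-30
b=cv2.resize(g["pixels"][y0:y0+60,x0:x0+60],(300,300),interpolation=2)
cv2.imwrite("pics/g5.png",np.hstack([cv2.resize(f["pixels"],(400,300)),b])[:,:,::-1])
```

```text
ring rod centre [0.48084372 0.20990771 0.13662744] [np.float64(0.07669857995427674), np.float64(0.0766985799542063)] origin [0.48060875 0.2118214  0.13892583]
butt [  0.4  10.5 -92.1] shoulder [ 0.4 -4.8 37. ] F ring [ 0.1 -0.8  0.3] T [-0.89 -0.09  0.04] w 0.54 t 13.55
```

View pics/g5.png

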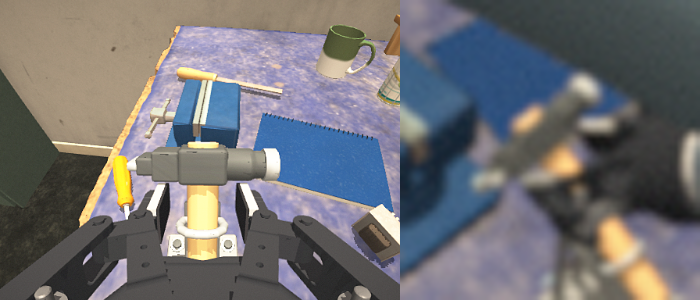

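The wrist view shows the head at (205,162) and the handle passing through the ring at (205,230), with the fingers clear. The hammer hangs by friction. I'll back off, rise, close the fingers and press the head's top with the fingers' side.

send_rows(
  commands=[
    {"xyz": [0, 0, -20], "twist": [0, 0, 0], "claw": 46},
    {"xyz": [0, 0, -55], "twist": [0, 0, 0], "claw": 46},
    {"xyz": [10, 0, -60], "twist": [0, 0, 0], "claw": 0},
    {"xyz": [40, 0, -60], "twist": [0, 0, 0], "claw": 0},
    {"xyz": [70, 0, -60], "twist": [0, 0, 0], "claw": 0},
    {"xyz": [70, 0, -60], "twist": [0, 0, 0], "claw": 0},
    {"xyz": [70, 0, -60], "twist": [0, 0, 0], "claw": 0},
  ],
)

```text
time_s: 14.52
ee_pos: [0.4801, 0.2159, 0.2409]
tool_rot: [-3.138, -0.99, 1.69]
ft_force: [0.3, -0.4, -0.7]
width: 0.002
finger_force: 0.0
```

Run:
```python
from ins import *
f=r.grab_frame("wrist");pickle.dump(f,open("w6.pkl","wb"));print(r.get_state()["width"],ee()[0])
g=r.grab_frame("side");u=np.round(proj(g,O+Rr@[0,0,.03])).astype(int);x0,y0=u[0]-30,u[1]-30
b=cv2.resize(g["pixels"][y0:y0+60,x0:x0+60],(300,300),interpolation=2)
cv2.imwrite("pics/g6.png",np.hstack([cv2.resize(f["pixels"],(400,300)),b])[:,:,::-1])
ringpos()
```

```text
ring rod centre [0.48084372 0.20990771 0.13662744] [np.float64(0.07669857995427674), np.float64(0.0766985799542063)] origin [0.48060875 0.2118214  0.13892583]
-0.0006753661020873115 [0.48005302 0.21571109 0.24046821]
butt [ -0.5 -57.1 -31.2] shoulder [ -0.1 -72.3  97.9] F ring [-0.  -0.1 -0.8] T [-0.83 -0.11 -0.02] w -0.001 t 14.625
```

View pics/g6.png

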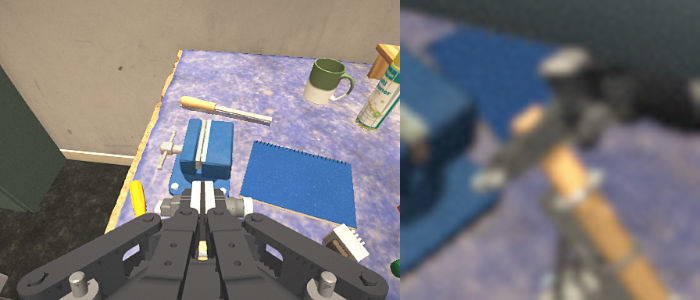

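The wrist view shows the closed fingers in front of and above the head, at about (205,210). The side view shows the hammer still threaded and high. I'll move forward over the head's top and push in small steps, reading the force.

send_rows(
  commands=[
    {"xyz": [0, 0, 20], "twist": [0, 0, 0], "claw": 0},
    {"xyz": [0, 0, 40], "twist": [0, 0, 0], "claw": 0},
    {"xyz": [0, 0, 60], "twist": [0, 0, 0], "claw": 0},
    {"xyz": [0, 0, 60], "twist": [0, 0, 0], "claw": 0},
  ],
)

```text
time_s: 15.12
ee_pos: [0.4719, 0.2686, 0.2069]
tool_rot: [-3.132, -0.991, 1.69]
ft_force: [-0.1, -0.7, 0.9]
width: -0.0
finger_force: 0.0
```

send_rows(
  commands=[
    {"xyz": [-2, 0, 0], "twist": [0, 0, 0], "claw": 0},
    {"xyz": [-4, 0, 0], "twist": [0, 0, 0], "claw": 0},
    {"xyz": [-6, 0, 0], "twist": [0, 0, 0], "claw": 0},
    {"xyz": [-8, 0, 0], "twist": [0, 0, 0], "claw": 0},
  ],
)

```text
time_s: 15.62
ee_pos: [0.4751, 0.2613, 0.2018]
tool_rot: [-3.139, -0.99, 1.691]
ft_force: [0.3, -0.8, -0.6]
width: 0.001
finger_force: 0.0
```

send_rows(
  commands=[
    {"xyz": [-2, 0, 0], "twist": [0, 0, 0], "claw": 0},
    {"xyz": [-4, 0, 0], "twist": [0, 0, 0], "claw": 0},
  ],
)

```text
time_s: 15.88
ee_pos: [0.4751, 0.2595, 0.1983]
tool_rot: [-3.139, -0.99, 1.691]
ft_force: [-0.3, 1.2, 0.2]
width: 0.005
finger_force: 0.0
```

```bash
python3 -c "
from ins import *
ringpos()"
```

```text
ring rod centre [0.48084372 0.20990771 0.13662744] [np.float64(0.07669857995427674), np.float64(0.0766985799542063)] origin [0.48060875 0.2118214  0.13892583]
butt [  0.1   3.7 -35. ] shoulder [  0.3 -11.5  94.1] F ring [-0.2  0.7  0.9] T [-0.89 -0.13  0.  ] w 0.005 t 15.875
```

send_rows(
  commands=[
    {"xyz": [-3, 0, 0], "twist": [0, 0, 0], "claw": 0},
    {"xyz": [-6, 0, 0], "twist": [0, 0, 0], "claw": 0},
    {"xyz": [-8, 0, 0], "twist": [0, 0, 0], "claw": 0},
    {"xyz": [-10, 0, 0], "twist": [0, 0, 0], "claw": 0},
  ],
)

```text
time_s: 16.38
ee_pos: [0.4757, 0.2541, 0.1899]
tool_rot: [-3.138, -0.99, 1.691]
ft_force: [0.3, 0.8, 0.7]
width: 0.004
finger_force: 0.0
```

send_rows(
  commands=[
    {"xyz": [-2, 0, 0], "twist": [0, 0, 0], "claw": 0},
    {"xyz": [-4, 0, 0], "twist": [0, 0, 0], "claw": 0},
    {"xyz": [-6, 0, 0], "twist": [0, 0, 0], "claw": 0},
    {"xyz": [-8, 0, 0], "twist": [0, 0, 0], "claw": 0},
  ],
)

```text
time_s: 16.88
ee_pos: [0.4764, 0.2504, 0.1844]
tool_rot: [-3.14, -0.993, 1.693]
ft_force: [-1.5, 0.6, 5.5]
width: -0.001
finger_force: 2.3
```

```bash
python3 -c "
from ins import *
ringpos()"
```

```text
ring rod centre [0.48084372 0.20990771 0.13662744] [np.float64(0.07669857995427674), np.float64(0.0766985799542063)] origin [0.48060875 0.2118214  0.13892583]
butt [  0.4   5.9 -51.5] shoulder [ 0.4 -9.7 77.5] F ring [-1.4 -3.   4.7] T [0.06 0.1  0.1 ] w -0.001 t 16.875
```

send_rows(
  commands=[
    {"xyz": [-2, 0, 0], "twist": [0, 0, 0], "claw": 0},
    {"xyz": [-4, 0, 0], "twist": [0, 0, 0], "claw": 0},
  ],
)

```text
time_s: 17.12
ee_pos: [0.4767, 0.2488, 0.1822]
tool_rot: [-3.141, -0.995, 1.694]
ft_force: [-0.9, 1.1, 9.0]
width: -0.0
finger_force: 3.8
```

```bash
python3 -c "
from ins import *
ringpos()"
```

```text
ring rod centre [0.48084372 0.20990771 0.13662744] [np.float64(0.07669857995427674), np.float64(0.0766985799542063)] origin [0.48060875 0.2118214  0.13892583]
butt [  0.6   6.4 -54.3] shoulder [ 0.5 -9.5 74.8] F ring [-0.8 -4.9  7.7] T [0.63 0.21 0.2 ] w -0.0 t 17.125
```

```bash
cat > lk.py <<'E'
from ins import *
g=r.grab_frame("side");hsv=cv2.cvtColor(g["pixels"],cv2.COLOR_RGB2HSV);m=cv2.inRange(hsv,(8,60,90),(32,230,255))
u=np.round(proj(g,O)).astype(int);w=m*0;w[u[1]-25:u[1]+45,u[0]-20:u[0]+35]=m[u[1]-25:u[1]+45,u[0]-20:u[0]+35]
n,l,st,ce=cv2.connectedComponentsWithStats(w)
print([(st[i].tolist(),ce[i].round(1).tolist()) for i in range(1,n) if st[i,4]>6])
for i in range(1,n):
    if st[i,4]>15:
        ys,xs=np.where(l==i);b=cv2.minAreaRect(np.c_[xs,ys].astype(np.float32));print(np.round(cv2.boxPoints(b),1).tolist())
a=np.array([0,-.113,.9936])
for q in(30,24,10,0,-70,-80,-90,-100,-110,-130):print(q,proj(g,O+Rr@(a*q/1e3)).round(1),end=" ")
ringpos()
E
python3 lk.py
```

```text
ring rod centre [0.48084372 0.20990771 0.13662744] [np.float64(0.07669857995427674), np.float64(0.0766985799542063)] origin [0.48060875 0.2118214  0.13892583]
[([178, 149, 25, 33, 255], [190.1, 165.4])]
[[176.10000610351562, 152.5], [182.10000610351562, 148.1999969482422], [203.39999389648438, 177.89999389648438], [197.3000030517578, 182.1999969482422]]
30 [177.8 145.7] 24 [178.7 147.1] 10 [180.9 150.6] 0 [182.5 153. ] -70 [193.3 169.5] -80 [194.9 171.8] -90 [196.4 174.1] -100 [197.8 176.4] -110 [199.3 178.7] -130 [202.3 183.1] butt [  0.6   6.3 -54.6] shoulder [ 0.6 -9.5 74.4] F ring [-1.2 -3.6  5.2] T [0.37 0.11 0.12] w -0.0 t 17.175
```

Side-view ray check puts the butt at about -117 mm, so roughly 13 mm of travel remains. Pushing on.

send_rows(
  commands=[
    {"xyz": [-2, 0, 0], "twist": [0, 0, 0], "claw": 0},
    {"xyz": [-4, 0, 0], "twist": [0, 0, 0], "claw": 0},
    {"xyz": [-4, 0, 0], "twist": [0, 0, 0], "claw": 0},
  ],
)

```text
time_s: 17.55
ee_pos: [0.4771, 0.2471, 0.18]
tool_rot: [3.141, -0.998, 1.696]
ft_force: [-2.3, 0.5, 9.9]
width: -0.002
finger_force: 4.5
```

```bash
python3 lk.py
```

```text
ring rod centre [0.48084372 0.20990771 0.13662744] [np.float64(0.07669857995427674), np.float64(0.0766985799542063)] origin [0.48060875 0.2118214  0.13892583]
[([179, 150, 24, 32, 249], [190.6, 166.1])]
[[176.60000610351562, 153.10000610351562], [182.60000610351562, 148.89999389648438], [203.6999969482422, 178.39999389648438], [197.6999969482422, 182.60000610351562]]
30 [177.8 145.7] 24 [178.7 147.1] 10 [180.9 150.6] 0 [182.5 153. ] -70 [193.3 169.5] -80 [194.9 171.8] -90 [196.4 174.1] -100 [197.8 176.4] -110 [199.3 178.7] -130 [202.3 183.1] butt [  0.9   6.7 -57. ] shoulder [ 0.7 -9.4 71.9] F ring [-1.6 -6.3  8.1] T [0.92 0.37 0.33] w -0.006 t 17.6
```

send_rows(
  commands=[
    {"xyz": [-2, 0, 0], "twist": [0, 0, 0], "claw": 0},
    {"xyz": [-4, 0, 0], "twist": [0, 0, 0], "claw": 0},
    {"xyz": [-5, 0, 0], "twist": [0, 0, 0], "claw": 0},
  ],
)

```text
time_s: 17.98
ee_pos: [0.4774, 0.2459, 0.1783]
tool_rot: [3.139, -1.003, 1.7]
ft_force: [-2.5, 1.5, 16.7]
width: 0.0
finger_force: 7.4
```

```bash
python3 lk.py
```

```text
ring rod centre [0.48084372 0.20990771 0.13662744] [np.float64(0.07669857995427674), np.float64(0.0766985799542063)] origin [0.48060875 0.2118214  0.13892583]
[([180, 150, 24, 33, 247], [191.2, 167.0])]
[[177.39999389648438, 153.89999389648438], [183.6999969482422, 149.5], [204.0, 178.89999389648438], [197.8000030517578, 183.1999969482422]]
30 [177.8 145.7] 24 [178.7 147.1] 10 [180.9 150.6] 0 [182.5 153. ] -70 [193.3 169.5] -80 [194.9 171.8] -90 [196.4 174.1] -100 [197.8 176.4] -110 [199.3 178.7] -130 [202.3 183.1] butt [  1.3   7.5 -59.2] shoulder [ 0.8 -9.4 69.7] F ring [-2.2 -8.2 12.3] T [1.99 0.64 0.46] w 0.002 t 18.025
```

Force is rising with a sideways component, so the finger flank is pushing off-axis. I'll switch to pressing with the fingertips along the handle.

send_rows(
  commands=[
    {"xyz": [10, 0, 0], "twist": [0, 0, 0], "claw": 0},
    {"xyz": [40, 0, 0], "twist": [0, 0, 0], "claw": 0},
    {"xyz": [80, 0, -10], "twist": [0, 0, 0], "claw": 0},
    {"xyz": [80, 0, -10], "twist": [0, 0, 0], "claw": 0},
  ],
)

```text
time_s: 18.52
ee_pos: [0.4741, 0.2789, 0.2472]
tool_rot: [3.134, -0.99, 1.701]
ft_force: [1.3, -1.5, 0.4]
width: -0.001
finger_force: 0.0
```

```bash
cat > push.py <<'E'
from lk import *
def tgt(h,ly=6.5,y=0,x=0):
    a=Rr@np.array([0,-ly,55.]);a/=np.linalg.norm(a)
    return O+Rr@np.array([x,y,0])/1e3+a*h/1e3,tool(-a,Rr[:,0])
def tip():
    p,Q,s=ee();print("tip ring",np.round(1e3*(Rr.T@(p-O)),1),"Ftool",np.round(Q.inv().apply(s["ft_force"]),1))
E
python3 - <<'E'
from push import *
p,M=tgt(70);go(p,M);print(p,ee()[0])
E
```

```text
ring rod centre [0.48084372 0.20990771 0.13662744] [np.float64(0.07669857995427674), np.float64(0.0766985799542063)] origin [0.48060875 0.2118214  0.13892583]
[([175, 145, 6, 5, 20], [177.3, 147.0]), ([181, 154, 25, 32, 263], [193.2, 169.8])]
[[174.0, 148.0], [178.5, 143.5], [180.5, 145.5], [176.0, 150.0]]
[[179.5, 157.60000610351562], [185.60000610351562, 153.10000610351562], [207.0, 182.0], [200.89999389648438, 186.60000610351562]]
30 [177.8 145.7] 24 [178.7 147.1] 10 [180.9 150.6] 0 [182.5 153. ] -70 [193.3 169.5] -80 [194.9 171.8] -90 [196.4 174.1] -100 [197.8 176.4] -110 [199.3 178.7] -130 [202.3 183.1] butt [  0.9 -12.5  12.9] shoulder [  0.7 -27.5 142. ] F ring [-0.3  0.4 -0.9] T [-0.93 -0.07  0.02] w 0.003 t 18.575
shift [-56.2  -0.8   3.2] twist [ 7.000e-02 -8.989e+01  6.000e-02]
[0.47603728 0.24977382 0.19653681] [0.47330001 0.27792979 0.24523622]
```

On release the hammer slid down to about home (side view). I'll confirm with a gentle fingertip press along the handle.

send_rows(
  commands=[
    {"xyz": [0, 0, 0], "twist": [0, -10, 0], "claw": 0},
    {"xyz": [0, 0, 0], "twist": [0, -20, 0], "claw": 0},
    {"xyz": [0, 0, 0], "twist": [0, -30, 0], "claw": 0},
    {"xyz": [0, 0, 0], "twist": [0, -40, 0], "claw": 0},
    {"xyz": [0, 0, 0], "twist": [0, -50, 0], "claw": 0},
    {"xyz": [0, 0, 0], "twist": [0, -60, 0], "claw": 0},
    {"xyz": [0, 0, 0], "twist": [0, -70, 0], "claw": 0},
    {"xyz": [0, 0, 0], "twist": [0, -80, 0], "claw": 0},
  ],
)

```text
time_s: 19.58
ee_pos: [0.4733, 0.2772, 0.2441]
tool_rot: [-3.141, 0.413, 1.694]
ft_force: [-0.5, -1.0, -0.2]
width: 0.003
finger_force: 0.0
```

send_rows(
  commands=[
    {"xyz": [0, 0, 0], "twist": [0, -9, 0], "claw": 0},
    {"xyz": [0, 0, 0], "twist": [0, -9, 0], "claw": 0},
    {"xyz": [0, 0, 0], "twist": [0, -9, 0], "claw": 0},
    {"xyz": [0, 0, 0], "twist": [0, -9, 0], "claw": 0},
  ],
)

```text
time_s: 20.08
ee_pos: [0.474, 0.2754, 0.2457]
tool_rot: [-3.141, 0.562, 1.689]
ft_force: [-0.8, -1.3, 0.3]
width: -0.002
finger_force: 0.0
```

Run:
```python
from push import *
p,M=tgt(45);go(p,M);tip();print(ee()[2]["q"])
w=r.grab_frame("wrist");pickle.dump(w,open("w7.pkl","wb"));h=cv2.cvtColor(w["pixels"],cv2.COLOR_RGB2HSV);m=cv2.inRange(h,(10,50,120),(32,220,255))
n,l,st,ce=cv2.connectedComponentsWithStats(m)
print("head top pred",proj(w,O+Rr@[0,-.003,.025]),[(st[i].tolist(),ce[i].round(1).tolist()) for i in range(1,n) if st[i,4]>25 and abs(ce[i][0]-260)<120])
```

```text
ring rod centre [0.48084372 0.20990771 0.13662744] [np.float64(0.07669857995427674), np.float64(0.0766985799542063)] origin [0.48060875 0.2118214  0.13892583]
[([212, 128, 6, 5, 20], [214.4, 130.2]), ([174, 144, 7, 6, 25], [177.2, 146.8]), ([181, 154, 25, 33, 269], [193.4, 170.0])]
[[211.3000030517578, 130.8000030517578], [212.0, 128.0], [217.60000610351562, 129.39999389648438], [216.89999389648438, 132.1999969482422]]
[[173.39999389648438, 146.8000030517578], [179.39999389648438, 143.8000030517578], [181.0, 147.0], [175.0, 150.0]]
[[179.8000030517578, 157.60000610351562], [186.1999969482422, 153.0], [207.3000030517578, 182.60000610351562], [201.0, 187.1999969482422]]
30 [177.8 145.7] 24 [178.7 147.1] 10 [180.9 150.6] 0 [182.5 153. ] -70 [193.3 169.5] -80 [194.9 171.8] -90 [196.4 174.1] -100 [197.8 176.4] -110 [199.3 178.7] -130 [202.3 183.1] butt [   0.8 -132.   116.3] shoulder [  1.2  -3.2 134. ] F ring [1.5 0.1 0.4] T [ 0.56  0.05 -0.02] w 0.0 t 20.125
shift [ 3.8 -0.9 80.6] twist [-0.13 -1.08 -0.18]
tip ring [  1.1 -20.  124. ] Ftool [ 0.2  1.4 -0.4]
[-1.17575021  0.41067203  0.42458043  1.68177552  0.28027421  1.43603105
 -0.72335306]
head top pred [257.82831843 191.0208215 ] [([134, 24, 50, 63, 308], [159.9, 48.8]), ([350, 149, 70, 53, 996], [379.6, 170.6]), ([254, 165, 9, 4, 35], [258.1, 166.5]), ([161, 177, 25, 16, 216], [172.9, 185.6]), ([247, 178, 24, 17, 84], [258.1, 185.7]), ([181, 205, 17, 13, 132], [189.4, 209.7]), ([184, 215, 9, 5, 36], [188.1, 216.6]), ([285, 216, 17, 8, 70], [294.4, 219.0]), ([251, 219, 11, 9, 33], [255.6, 224.1]), ([351, 240, 48, 56, 1316], [372.7, 267.1]), ([311, 247, 21, 17, 217], [320.8, 254.1]), ([157, 313, 22, 22, 194], [167.5, 322.7]), ([345, 319, 17, 16, 115], [354.1, 325.5])]
```

send_rows(
  commands=[
    {"xyz": [4, -1, 25], "twist": [0, -1, 0], "claw": 0},
    {"xyz": [4, -1, 50], "twist": [0, -1, 0], "claw": 0},
    {"xyz": [4, -1, 75], "twist": [0, -1, 0], "claw": 0},
    {"xyz": [4, -1, 82], "twist": [0, -1, 0], "claw": 0},
    {"xyz": [4, -1, 84], "twist": [0, -1, 0], "claw": 0},
    {"xyz": [4, -1, 86], "twist": [0, -1, 0], "claw": 0},
    {"xyz": [4, -1, 88], "twist": [0, -1, 0], "claw": 0},
    {"xyz": [4, -1, 90], "twist": [0, -1, 0], "claw": 0},
  ],
)

```text
time_s: 21.18
ee_pos: [0.4774, 0.2341, 0.1668]
tool_rot: [-3.14, 0.58, 1.695]
ft_force: [0.0, 0.5, -0.6]
width: -0.002
finger_force: 0.0
```

Run:
```python
from push import *
tip()
w=pickle.load(open("w7.pkl","rb"));x,e=tri([(w,(258.5,186.)),(g,(177.2,146.8))]);print("wood top ring",np.round(1e3*(Rr.T@(x-O)),1),e)
```

```text
ring rod centre [0.48084372 0.20990771 0.13662744] [np.float64(0.07669857995427674), np.float64(0.0766985799542063)] origin [0.48060875 0.2118214  0.13892583]
[([212, 129, 6, 4, 18], [214.7, 130.2]), ([174, 145, 7, 5, 22], [177.1, 146.9]), ([181, 154, 25, 33, 270], [193.3, 170.0])]
[[212.0, 129.0], [217.0, 129.0], [217.0, 132.0], [212.0, 132.0]]
[[174.0, 148.0], [178.5, 143.5], [180.5, 145.5], [176.0, 150.0]]
[[179.8000030517578, 157.60000610351562], [186.10000610351562, 153.10000610351562], [206.89999389648438, 182.5], [200.5, 187.0]]
30 [177.8 145.7] 24 [178.7 147.1] 10 [180.9 150.6] 0 [182.5 153. ] -70 [193.3 169.5] -80 [194.9 171.8] -90 [196.4 174.1] -100 [197.8 176.4] -110 [199.3 178.7] -130 [202.3 183.1] butt [  -0.7 -113.5   30.5] shoulder [-0.8 15.6 45.8] F ring [-0.6 -0.3 -0.5] T [ 0.6   0.01 -0.06] w -0.001 t 21.225
tip ring [-0.8 -1.3 36.1] Ftool [-0.3 -0.6  0.5]
wood top ring [-0.2  2.1 26.7] [np.float64(0.8832904048252959), np.float64(0.8832904048253357)]
```

send_rows(
  commands=[
    {"xyz": [0, 0, 2], "twist": [0, 0, 0], "claw": 0},
    {"xyz": [0, 0, 4], "twist": [0, 0, 0], "claw": 0},
    {"xyz": [0, 0, 6], "twist": [0, 0, 0], "claw": 0},
    {"xyz": [0, 0, 8], "twist": [0, 0, 0], "claw": 0},
    {"xyz": [0, 0, 9], "twist": [0, 0, 0], "claw": 0},
  ],
)

```text
time_s: 21.85
ee_pos: [0.4777, 0.2285, 0.1589]
tool_rot: [-3.139, 0.581, 1.694]
ft_force: [0.1, 1.0, -0.3]
width: 0.0
finger_force: 0.0
```

send_rows(
  commands=[
    {"xyz": [0, 0, 1], "twist": [0, 0, 0], "claw": 0},
    {"xyz": [0, 0, 2], "twist": [0, 0, 0], "claw": 0},
    {"xyz": [0, 0, 2], "twist": [0, 0, 0], "claw": 0},
  ],
)

```text
time_s: 22.22
ee_pos: [0.478, 0.2277, 0.1576]
tool_rot: [-3.14, 0.58, 1.694]
ft_force: [-0.3, 0.0, 1.6]
width: 0.001
finger_force: 0.5
```

```bash
python3 -c "
from push import *
tip()"
```

```text
ring rod centre [0.48084372 0.20990771 0.13662744] [np.float64(0.07669857995427674), np.float64(0.0766985799542063)] origin [0.48060875 0.2118214  0.13892583]
[([212, 129, 6, 5, 19], [214.8, 130.4]), ([181, 154, 25, 33, 273], [193.4, 170.1])]
[[211.39999389648438, 130.1999969482422], [212.8000030517578, 127.4000015258789], [218.39999389648438, 130.1999969482422], [217.0, 133.0]]
[[179.60000610351562, 157.8000030517578], [186.0, 153.10000610351562], [207.3000030517578, 182.60000610351562], [200.89999389648438, 187.3000030517578]]
30 [177.8 145.7] 24 [178.7 147.1] 10 [180.9 150.6] 0 [182.5 153. ] -70 [193.3 169.5] -80 [194.9 171.8] -90 [196.4 174.1] -100 [197.8 176.4] -110 [199.3 178.7] -130 [202.3 183.1] butt [  -0.6 -112.2   19.9] shoulder [-0.8 16.9 35.1] F ring [-0.8 -0.4  0.5] T [ 0.47  0.08 -0.05] w -0.004 t 22.275
tip ring [-0.8 -0.1 25.5] Ftool [-0.4 -0.8 -0.5]
```

Contact occurs with the tip about 25.5 mm above the ring, as expected for a seated head. I'll press a few newtons more and check that it's stiff.

send_rows(
  commands=[
    {"xyz": [0, 0, 1], "twist": [0, 0, 0], "claw": 0},
    {"xyz": [0, 0, 2], "twist": [0, 0, 0], "claw": 0},
    {"xyz": [0, 0, 3], "twist": [0, 0, 0], "claw": 0},
    {"xyz": [0, 0, 3], "twist": [0, 0, 0], "claw": 0},
  ],
)

```text
time_s: 22.78
ee_pos: [0.4781, 0.2277, 0.1572]
tool_rot: [-3.14, 0.58, 1.695]
ft_force: [-3.8, 2.4, 12.0]
width: 0.002
finger_force: 5.6
```

```bash
python3 -c "
from push import *
tip()" | tail -1
```

```text
tip ring [-0.6  0.1 25.1] Ftool [ -3.7  -3.7 -11.7]
```

Stiff, so the head is seated. Backing off.

send_rows(
  commands=[
    {"xyz": [0, 0, -5], "twist": [0, 0, 0], "claw": 0},
    {"xyz": [0, 0, -35], "twist": [0, 0, 0], "claw": 0},
    {"xyz": [0, 0, -80], "twist": [0, 0, 0], "claw": 0},
    {"xyz": [0, 0, -120], "twist": [0, 0, 0], "claw": 0},
    {"xyz": [0, 0, -120], "twist": [0, 0, 0], "claw": 0},
    {"xyz": [0, 0, -120], "twist": [0, 0, 0], "claw": 0},
  ],
)

```text
time_s: 23.58
ee_pos: [0.47, 0.2902, 0.2543]
tool_rot: [-3.138, 0.582, 1.694]
ft_force: [0.7, 0.0, 0.1]
width: -0.002
finger_force: 0.0
```

Run:
```python
from push import *
tip()
w=r.grab_frame("wrist");h=cv2.cvtColor(w["pixels"],cv2.COLOR_RGB2HSV);m=cv2.inRange(h,(10,50,120),(32,220,255))
u=proj(w,O+Rr@[0,0,.025]);n,l,st,ce=cv2.connectedComponentsWithStats(m)
c=[(st[i,4],ce[i]) for i in range(1,n) if np.linalg.norm(ce[i]-u)<20 and st[i,4]>20];print(u,c)
x,e=tri([(w,max(c,key=lambda t:t[0])[1]),(g,(177.2,146.8))]);print("wood top ring",np.round(1e3*(Rr.T@(x-O)),1),e)
# head orientation: white-ish/bright face end vs pein end -> grey low-saturation blob at head level
x0,y0=int(u[0]),int(u[1]);mm=cv2.inRange(h,(0,0,40),(180,40,135));z=mm*0;z[y0-25:y0+25,x0-60:x0+60]=mm[y0-25:y0+25,x0-60:x0+60]
n,l,st,ce=cv2.connectedComponentsWithStats(z);k=1+np.argmax(st[1:,4]);ys,xs=np.where(l==k);print(st[k],"line",cv2.fitLine(np.c_[xs,ys].astype(np.float32),2,0,.01,.01).ravel(),"ringx",proj(w,O+Rr@[.04,0,.012])-proj(w,O+Rr@[-.04,0,.012]))
```

```text
ring rod centre [0.48084372 0.20990771 0.13662744] [np.float64(0.07669857995427674), np.float64(0.0766985799542063)] origin [0.48060875 0.2118214  0.13892583]
[([212, 129, 6, 4, 17], [214.6, 130.1]), ([174, 144, 7, 7, 26], [177.1, 147.0]), ([181, 154, 25, 33, 268], [193.4, 170.1])]
[[211.60000610351562, 130.60000610351562], [212.1999969482422, 128.10000610351562], [217.60000610351562, 129.39999389648438], [217.0, 132.0]]
[[173.5, 147.3000030517578], [179.10000610351562, 143.60000610351562], [181.10000610351562, 146.60000610351562], [175.5, 150.3000030517578]]
[[179.8000030517578, 157.60000610351562], [186.1999969482422, 153.0], [207.3000030517578, 182.60000610351562], [201.0, 187.1999969482422]]
30 [177.8 145.7] 24 [178.7 147.1] 10 [180.9 150.6] 0 [182.5 153. ] -70 [193.3 169.5] -80 [194.9 171.8] -90 [196.4 174.1] -100 [197.8 176.4] -110 [199.3 178.7] -130 [202.3 183.1] butt [  -1.2 -126.4  134. ] shoulder [ -1.3   2.7 149. ] F ring [-0.3  0.5 -0.4] T [ 0.53  0.05 -0.03] w 0.001 t 23.625
tip ring [ -1.3 -14.3 139.3] Ftool [ 0.4 -0.3  0.5]
[260.68457643 189.0643116 ] [(np.int32(80), array([261.425, 187.275]))]
wood top ring [-0.1  2.3 26.6] [np.float64(0.8504913550496777), np.float64(0.8504913550497479)]
[217 170  88  29 606] line [9.9888420e-01 4.7226012e-02 2.6762045e+02 1.7880528e+02] ringx [81.5044714   0.14024805]
```

Head is aligned to about 0.05 rad, seated and at rest, with the robot clear.

```bash
python3 -c "
from rig import r
print(r.hand_in())"
```

```text
the job is handed in; nothing more can be done
None
```

The hammer is in its holder: handle through the ring and the bent loop, head down on the ring. The job was handed in at about 24 s, and the hand-in returned no verdict.

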